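# Park the blue-capped objective in the angled rest

## Robot

A 6-joint arm with a two-finger parallel gripper is mounted at the origin on the work surface. World frame = base frame: x ahead of the robot, y to its left, z up, the work surface at z = 0. Lengths are in mm, angles in rad, forces in N, time in s.
With the tool pointing down it reaches from about 350 to 975 mm from the base axis. Payload 17.4 kg.
Tool frame: the origin (TCP) lies between the finger pads; the fingertips stand 22 mm ahead of it and the grasp point (between the pads) lies 3 mm ahead of it (manip.tip_reach is the z of the fingertips in the tool frame, in mm); z points along the fingers, y is the line along which they close (so a half turn about z gives the same grasp; the last joint's range is limited). The gripper opens to 85 mm and grips with 20 to 120 N. Pads are 22 mm wide; open, the fingers measure 114 mm over their backs; the gripper's body (76 mm by 85 mm) begins 54 mm behind the grasp point. The pads swing forward as they close: fully open they stand 13 mm farther back than shut.
Start: joints at [-1.364, 0.116, 1.442, -0, 1.584, -0.038], TCP at [163.585, -654.884, 253.303] pointing down, gripper open.
Joint ranges: [-2.83, 2.83], [-0.83, 2.19], [0.07, 2.5], [-1.14, 4.28], [0.01, 3], [-2.97, 2.97]. Speed limits (rad/s): [1.89, 1.89, 2.22, 3.14, 3.14, 3.14].

## Interface

Orientations are given as a unit quaternion [w, x, y, z].
In Python, from plant import manip gives the robot as it stands.
- The arm moves only by the shell command python3 -m jog 'ROWS' [OPENING] [FORCE]. ROWS is JSON, a list of rows, each an object of numbers: "tx", "ty", "tz": the shift along the world's x, y, z scaled (see below); "rx", "ry", "rz": the turn, a rotation vector about the world's x, y, z scaled (see below). A call has 1 to 20 rows; each row shifts and turns the commanded pose from where the row before left it; what a row does not reach is not made up. The controller multiplies each number of a shift by 0.02 m and each number of a turn by 0.15 rad. A row lasts 1/8 s, in which the tool goes at most 62.5 mm and 10.7 degrees, less where a joint would pass 70% of its speed; a pose out of reach is approached as far as the arm can. A call with a number of a shift or a turn outside -1 to 1 is refused whole. A call with a gripper value outside its range is refused whole. OPENING is the closure, from 0 (fully open) to 1 (shut), set as the call begins (- or left out, the last holds). The fingers move at their own pace and stop on an object; FORCE is the grip in N (left out, the last holds). Time passes only in rows, so rows that do not move let the fingers close. It gives the time, the measured TCP pose, the force, the opening and the grip force at its end, in the units of the state.
- manip.state(): the state, without advancing time (a new reading comes with each control period).
- manip.capture(name): name is "scene" or "top"; returns the picture (384x512x3 uint8, blue, green, red); there is no depth.
- manip.camera_model(name): a dict with "mtx" (3x3 intrinsics, pixels), "rvec" (rotation vector, rad) and "tvec" (3), from world to camera coordinates, as OpenCV has them. Camera axes: x right, y down, z forward; pixel columns grow to the right and rows downward; lengths in mm; the calibration is good to about 2 mm. A picture is of the moment at which its call begins. camera_model takes no time and is no camera call.
- manip.close_job(): hands the job in; it is judged then, once.
The state is a dict: "clock": time; "qpos": joint angles; "joint_velocities": joint speeds; "joint_efforts": joint torques, N m; "tool_pos": TCP position; "eef_rot": TCP orientation; "force": force on the tool from outside, world axes, zero at the start; "ft_torque": the same for the moment, N m; "width": finger opening in mm; "grip_force": force on a finger pad.
Only numpy, scipy, OpenCV 4.12 (cv2) and the standard library are available. Lean on these libraries where they do the work, as an engineer would, in place of code of your own. Each camera call takes 0.05 s, during which the arm holds its last target. There are 200 camera calls.

## Task

Three microscope objectives stand on the bench mat. Take the one with the blue cap by its cap and park it in the groove of the angled rest, thread down on the ledge and cap up, leaning in line with the groove, so that it can next be taken by the side of its barrel. Lay it in while holding it, do not drop it in, and leave the red and yellow objectives standing where they are.

Things in the scene. Friction and masses are not known exactly. Their poses are not given: they have to be found in the camera images.
- objective_blue: The one to park: round, loose, upright, 100 mm tall, about 0.28 kg. From the foot up: brass thread 26 mm diameter, 6 mm high; steel barrel 34 mm diameter up to 62 mm, with a blue band; blue cap 26 mm diameter from 62 to 100 mm, fixed to it: grip here. Origin: centre of the foot (underside); z runs along the objective to the cap. Its yaw means nothing.
- objective_red: Same shape and size, red cap and band, standing upright. Leave alone. Origin at the centre of its foot.
- objective_yellow: Same shape and size, yellow cap and band, standing upright. Leave alone. Origin at the centre of its foot.
- rest_seat (a point): Parking place on a grey wedge, 69 mm high, base 94 x 66 mm: where the parked objective's foot centre lies on the orange ledge, 42 mm above the bench. z: up along the orange V groove (44 mm long, 30 degrees from vertical, leaning to the robot's side), as the parked objective's z; x: square out of the groove, up and away from the robot; y: level, across it. Groove walls end at y = +-22, x = -6 mm.
Mind the look-alikes: they are no part of the job. What is shaped like the objective_blue but orange is not meant.

How it is judged (in metres and radians):
On the way:
1. the blue objective is laid in the groove while still held by the fingers: foot within 20 mm of the parking place and leaning within 14 degrees of the groove (distance between objective_blue and rest_seat below 0.02 m and angle between the z axis of objective_blue and the z axis of rest_seat, either way round below 0.245 rad and contact force between the fingers and objective_blue above 0.5 N), for 0.1 s.
At the end, for the whole second after the job is handed in: The blue-capped objective lies still in the groove of the angled rest, its foot within 15 mm of the parking place and its axis within 10 degrees of the groove, cap up; the red and yellow objectives still stand upright (distance between objective_blue and rest_seat below 0.015 m and angle between the z axis of objective_blue and the z axis of rest_seat, either way round below 0.175 rad and linear speed of objective_blue below 0.02 m/s and angle between each of objective_red, objective_yellow's own z axis and vertical below 0.1 rad); the robot touches nothing.
It fails at once if the red or the yellow objective is moved more than 20 mm (distance of any of objective_red, objective_yellow from where it was at the start of the episode above 0.02 m).
It also fails if it takes over 40 s, if anything falls off the work surface, if the arm or the gripper's body presses on something with over 40 N, if the wrist force passes 120 N, or if a joint passes its speed limit or range.

## Working session

There is one attempt and no reset: what is moved stays moved. The work goes in short steps, Python scripts to look and compute and a shell command to move; the robot and the scene stay as the last step left them, time stands still between calls to the robot, and variables do not carry over. Pictures are saved under pics/ and viewed, at most 10 in all, crops included, and the job is handed in when it is done.

```bash
mkdir -p pics; ls; python3 - <<'E'
from plant import manip
import cv2
for n in("scene","top"):
    im=manip.capture(n); cv2.imwrite(f"pics/{n}0.png",im); print(n,manip.camera_model(n))
print(manip.state())
E
```

```text
pics
scene {'mtx': array([[397.81975326,   0.        , 250.09741118],
       [  0.        , 397.81975326, 195.10784881],
       [  0.        ,   0.        ,   1.        ]]), 'rvec': array([ 1.13496757,  2.57089649, -0.77409686]), 'tvec': array([ 317.64384783, -356.31293179, 1145.8669672 ])}
top {'mtx': array([[468.20612647,   0.        , 260.05415286],
       [  0.        , 468.20612647, 190.2163044 ],
       [  0.        ,   0.        ,   1.        ]]), 'rvec': array([ 2.12788002, -2.16666771,  0.16906279]), 'tvec': array([ 71.05378788, 577.12896845, 898.85438572])}
{'clock': 0.1, 'qpos': array([-1.36378652e+00,  1.16422320e-01,  1.44220386e+00, -1.59931525e-05,
        1.58403033e+00, -3.78411630e-02]), 'joint_velocities': array([-1.86396632e-05, -1.34103475e-03, -1.80682647e-03,  3.29433813e-04,
       -9.99922659e-04, -1.45585627e-03]), 'joint_efforts': array([ 1.81175383e-04, -7.33667922e+01, -6.33791399e+01, -2.46455675e-04,
        5.24725387e-03, -8.30365281e-06]), 'tool_pos': array([ 163.55528035, -654.72053167,  252.64322791]), 'eef_rot': array([-5.29350608e-04,  9.92515228e-01,  1.22119776e-01, -5.29064684e-05]), 'force': array([ 0.40600199,  0.31335952, -0.52533327]), 'ft_torque': array([-0.01210143, -0.0084848 ,  0.03168723]), 'grip_force': 0.0, 'width': 85.0582785196877}
```

View pics/scene0.png

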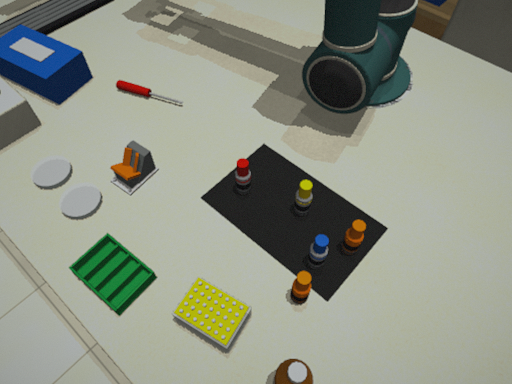

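View pics/top0.png

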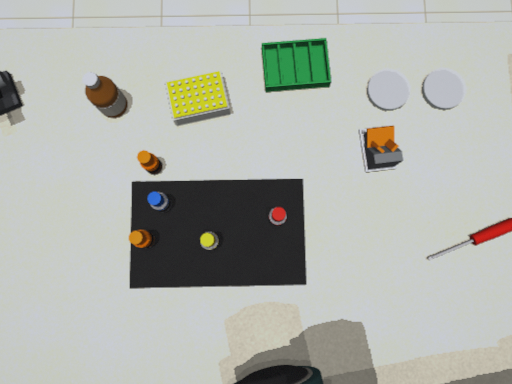

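Candidates: the blue cap is at scene (320,243), top (157,200). The orange look-alikes are at scene (356,235) and (303,285), top (140,238) and (149,160), and the blue box at scene (40,60) is not an objective. I choose the blue cap. The rest is at scene (135,165), top (382,147). I'll check both in one crop.

```bash
cat > h.py <<'E'
import cv2,numpy as np
from plant import manip
def cam(n):
    c=manip.camera_model(n);R=cv2.Rodrigues(c["rvec"])[0];return c["mtx"],R,c["tvec"]
def ray(n,p):
    K,R,t=cam(n);d=R.T@np.linalg.solve(K,[p[0],p[1],1.]);return -R.T@t,d/np.linalg.norm(d)
def plane(n,p,z):
    o,d=ray(n,p);return o+d*(z-o[2])/d[2]
def proj(n,P):
    K,R,t=cam(n);return cv2.projectPoints(np.float64(P).reshape(-1,3),cv2.Rodrigues(R)[0],t,K,None)[0][:,0]
def tri(a,b):
    (o1,d1),(o2,d2)=ray("scene",a),ray("top",b)
    s=np.linalg.lstsq(np.c_[d1,-d2],o2-o1,rcond=None)[0]
    p,q=o1+s[0]*d1,o2+s[1]*d2;return (p+q)/2,np.linalg.norm(p-q)
H={"blue":(105,125),"yellow":(25,35),"orange":(8,19),"red":(0,5)}
def blobs(im,c,lo=15,hi=600):
    h=cv2.cvtColor(im,cv2.COLOR_BGR2HSV);m=cv2.inRange(h,(H[c][0],140,80),(H[c][1],255,255))
    n,_,s,ce=cv2.connectedComponentsWithStats(m)
    return [(ce[i].round(1).tolist(),s[i].tolist()) for i in range(1,n) if lo<s[i][4]<hi]
E
python3 - <<'E'
from h import *
S,T=cv2.imread("pics/scene0.png"),cv2.imread("pics/top0.png")
for c in H:
    print(c,"S",blobs(S,c),"\n   T",blobs(T,c))
for z in(0,):
    print([plane("top",p,0).round(1).tolist() for p in((360,131),(398,170),(365,171))])
a=cv2.resize(S[125:200,100:170],None,fx=5.5,fy=5.5,interpolation=cv2.INTER_CUBIC)
b=cv2.resize(T[115:180,350:415],None,fx=5.5,fy=5.5,interpolation=cv2.INTER_CUBIC)
c=cv2.resize(S[215:275,285:375],None,fx=3,fy=3)
d=cv2.resize(T[180:240,120:190],None,fx=3,fy=3)
o=np.zeros((600,780,3),np.uint8)
o[:a.shape[0],:a.shape[1]]=a;o[:b.shape[0],390:390+b.shape[1]]=b
o[415:595,:270]=c;o[415:595,390:600]=d
cv2.imwrite("pics/crop1.png",o)
E
```

```text
blue S [([321.5, 240.0], [315, 234, 14, 13, 148])] 
   T [([153.7, 197.8], [147, 191, 15, 15, 160])]
yellow S [([305.3, 187.9], [299, 179, 14, 20, 199])] 
   T [([207.0, 239.2], [200, 233, 15, 14, 164])]
orange S [([126.8, 165.6], [111, 148, 30, 33, 466]), ([355.9, 232.5], [346, 219, 21, 27, 375]), ([302.3, 283.8], [292, 270, 20, 28, 391]), ([283.8, 372.6], [277, 359, 29, 25, 210]), ([307.8, 377.7], [301, 366, 11, 18, 82])] 
   T [([101.5, 91.9], [86, 76, 29, 29, 488]), ([381.1, 138.1], [367, 126, 31, 27, 597]), ([147.5, 160.4], [138, 151, 21, 20, 285]), ([139.4, 237.9], [129, 229, 22, 19, 305])]
red S [([132.5, 87.4], [117, 80, 33, 16, 235]), ([242.3, 163.0], [237, 159, 12, 9, 93])] 
   T [([278.3, 213.5], [272, 207, 14, 14, 157]), ([492.6, 231.3], [471, 218, 41, 27, 482])]
[[709.6, -156.8, 0.0], [623.0, -233.3, 0.0], [622.1, -163.1, 0.0]]
```

View pics/crop1.png

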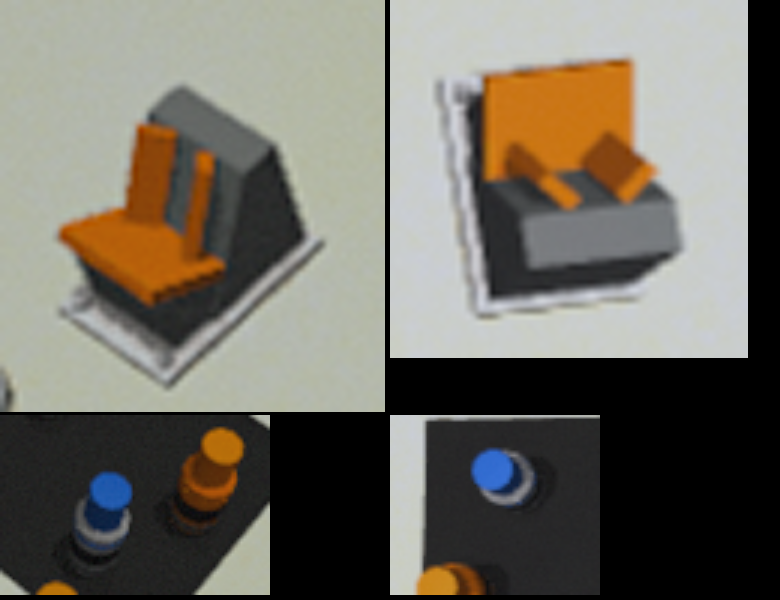

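The crop shows that the blue-capped objective (scene 321,240) has a steel barrel, while its neighbour is all orange. It also shows the wedge's ledge, V walls and grey top clearly in both views. I'll triangulate the corners.

```bash
python3 - <<'E'
from h import *
def pt(s,t): return tri((s[0]/5.5+100-.4,s[1]/5.5+125-.4),((t[0]-390)/5.5+350-.4,t[1]/5.5+115-.4))
D={"ledge-y":((60,231),(632,60)),"ledge+y":((152,292),(484,75)),
"topfar-y":((147,115),(670,198)),"topfar+y":((243,170),(523,213)),"topnear-y":((180,88),(682,248)),"topnear+y":((272,148),(530,268)),
"wall-y outer top":((138,125),(655,170)),"wall+y outer top":((214,157),(579,204)),
"base far+y":((168,384),(440,78)),"base near+y":((322,241),(480,314)),}
for k,(s,t) in D.items():
    p,e=pt(s,t);print(k,p.round(1),round(e,1))
for c,s,t in(("blue",(321.5,240),(153.7,197.8)),("red",(242.3,163),(278.3,213.5)),("yellow",(305.3,184),(207,239.2)),("or",(355.9,226),(137.5,238.5)),("or2",(303.5,277),(146,158.5))):
    p,e=tri(s,t);print(c,p.round(1),round(e,1),plane("scene",s,100).round(1),plane("top",t,100).round(1))
E
```

```text
ledge-y [ 706.7 -215.2   45.3] 2.1
ledge+y [ 701.2 -159.    48.6] 1.3
topfar-y [ 649.9 -220.6   64.7] 0.3
topfar+y [ 643.7 -165.2   68.9] 1.9
topnear-y [ 631.2 -223.7   63.6] 1.4
topnear+y [ 625.5 -169.    63.1] 0.4
wall-y outer top [ 658.4 -213.3   71.7] 1.1
wall+y outer top [ 646.5 -185.5   63.8] 5.8
base far+y [ 713.5 -153.2    1.2] 2.1
base near+y [ 620.2 -164.7   -1.4] 1.7
blue [559.3 262.3  96.5] 0.3 [560.9 263.1 100. ] [558.8 261.4 100. ]
red [525.2  27.9  95.1] 0.8 [527.7  30.9 100. ] [525.   27.8 100. ]
yellow [479.6 161.6  97.5] 0.0 [481.2 162.5 100. ] [479.5 161.4 100. ]
or [484.5 292.5  86.7] 2.6 [493.4 293.5 100. ] [483.1 290.3 100. ]
or2 [636.6 280.7  88.8] 1.9 [640.4 283.4 100. ] [634.6 277.2 100. ]
```

```bash
python3 - <<'E'
from h import *
S,T=cv2.imread("pics/scene0.png"),cv2.imread("pics/top0.png")
a=np.radians(6.1);h=np.array([np.cos(a),np.sin(a),0]);y=np.array([-np.sin(a),np.cos(a),0]);Z=np.array([0,0,1.])
x=.866*h+.5*Z;z=-.5*h+.866*Z;s=np.array([690.2,-188.5,42])
P=[s+i*x+j*y+k*z for i,j,k in((-6,22,0),(-6,22,44),(-6,-22,0),(-6,-22,44),(0,0,0))]
o=np.zeros((600,800,3),np.uint8)
for n,im,(u,v),X in(("scene",S,(106,137),0),("top",T,(358,118),400)):
    f=8;c=cv2.resize(im[v:v+55,u:u+49],None,fx=f,fy=f,interpolation=cv2.INTER_CUBIC)
    for i,p in enumerate(proj(n,P)):
        q=(((p-(u,v))+.5)*f).astype(int);cv2.drawMarker(c,tuple(map(int,q)),[(255,0,0),(255,255,0),(0,255,0),(255,0,255),(0,0,255)][i],0,14,1)
    o[:c.shape[0],X:X+c.shape[1]]=c
cv2.imwrite("pics/crop2.png",o)
E
```

```text
(no output)
```

View pics/crop2.png

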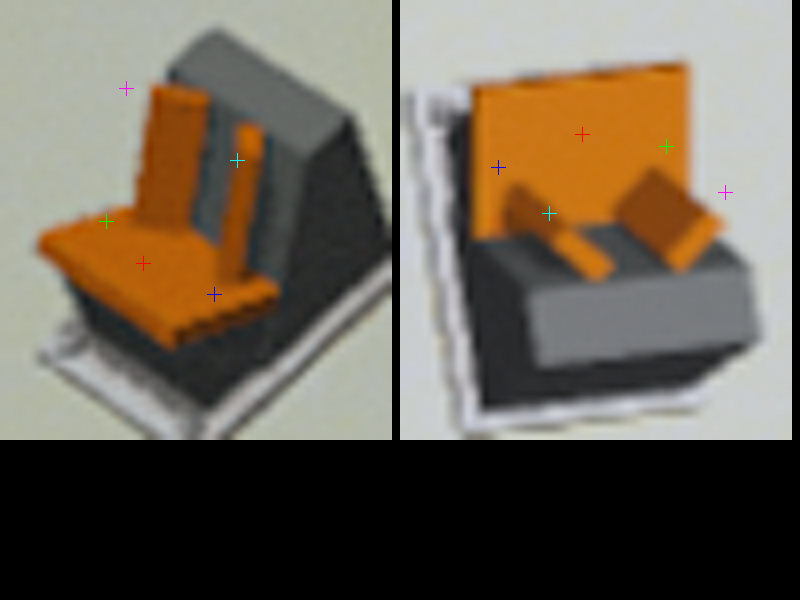

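```bash
python3 - <<'E'
from h import *
f=8
sc=lambda p:(106+p[0]/f-.5,137+p[1]/f-.5); tp=lambda p:(358+(p[0]-400)/f-.5,118+p[1]/f-.5)
a=np.radians(6.1);h=np.array([np.cos(a),np.sin(a),0]);y=np.array([-np.sin(a),np.cos(a),0])
for k,s,t,z in(("-y out top",(150,88),(723,222),77.1),("+y out top",(262,130),(553,232),77.1),("-y out bot",(136,222),(652,168),39),("+y out bot",(243,285),(507,187),39),
 ("-y in top",(208,97),(680,270),69),("ledge-y",(38,240),(688,64),50),("ledge+y",(172,336),(472,88),50),("topfar-y",(168,72),(742,262),69),("topfar+y",(305,155),(527,290),69),("topnear-y",(218,30),(762,335),69),("topnear+y",(355,115),(538,366),69)):
    p,e=tri(sc(s),tp(t));A,B=plane("scene",sc(s),z),plane("top",tp(t),z)
    g=lambda q:(round(q@h,1),round(q@y,1))
    print(k,p.round(1),round(e,1),"u,y tri",g(p),"scene",g(A),"top",g(B))
E
```

```text
-y out top [ 659.2 -213.8   71.3] 0.7 u,y tri (np.float64(632.7), np.float64(-282.6)) scene (np.float64(635.1), np.float64(-277.4)) top (np.float64(631.7), np.float64(-280.9))
+y out top [ 653.2 -166.9   85.8] 2.4 u,y tri (np.float64(631.8), np.float64(-235.4)) scene (np.float64(627.4), np.float64(-241.0)) top (np.float64(634.4), np.float64(-238.9))
-y out bot [ 681.7 -206.6   37.4] 1.6 u,y tri (np.float64(655.9), np.float64(-277.9)) scene (np.float64(656.1), np.float64(-275.8)) top (np.float64(656.0), np.float64(-278.0))
+y out bot [ 676.1 -167.6   37.2] 5.1 u,y tri (np.float64(654.4), np.float64(-238.5)) scene (np.float64(654.0), np.float64(-234.6)) top (np.float64(655.7), np.float64(-240.2))
-y in top [ 648.3 -203.9   65.7] 1.1 u,y tri (np.float64(623.0), np.float64(-271.6)) scene (np.float64(624.2), np.float64(-268.4)) top (np.float64(622.7), np.float64(-271.0))
ledge-y [ 706.8 -215.1   45.7] 1.4 u,y tri (np.float64(680.0), np.float64(-289.0)) scene (np.float64(681.2), np.float64(-284.8)) top (np.float64(679.4), np.float64(-288.2))
ledge+y [ 701.8 -159.7   45.5] 0.5 u,y tri (np.float64(680.9), np.float64(-233.4)) scene (np.float64(682.3), np.float64(-229.8)) top (np.float64(679.9), np.float64(-232.4))
topfar-y [ 650.2 -219.5   65.9] 0.8 u,y tri (np.float64(623.2), np.float64(-287.4)) scene (np.float64(624.4), np.float64(-284.3)) top (np.float64(622.8), np.float64(-286.6))
topfar+y [ 643.7 -165.2   67.3] 0.6 u,y tri (np.float64(622.5), np.float64(-232.7)) scene (np.float64(623.1), np.float64(-231.1)) top (np.float64(622.3), np.float64(-232.5))
topnear-y [ 630.9 -222.7   65.6] 2.7 u,y tri (np.float64(603.7), np.float64(-288.5)) scene (np.float64(604.8), np.float64(-284.2)) top (np.float64(603.9), np.float64(-288.4))
topnear+y [ 624.6 -167.1   66.3] 0.9 u,y tri (np.float64(603.3), np.float64(-232.5)) scene (np.float64(604.4), np.float64(-230.0)) top (np.float64(603.0), np.float64(-232.1))
```

Seat estimate: about (684.3, -187.3, 42), with the rest turned by 6.1° yaw. The blue objective is at about (559.8, 262.0). I'll move over the blue one with the closing line across the groove's y axis.

```bash
python3 -m jog '[{"tx":0.43,"ty":1,"rz":-0.092},{"tx":0.43,"ty":1,"rz":-0.092},{"tx":0.43,"ty":1,"rz":-0.092},{"tx":0.43,"ty":1,"rz":-0.092},{"tx":0.43,"ty":1,"rz":-0.092},{"tx":0.43,"ty":1,"rz":-0.092},{"tx":0.43,"ty":1,"rz":-0.092},{"tx":0.43,"ty":1,"rz":-0.092},{"tx":0.43,"ty":1,"rz":-0.092},{"tx":0.43,"ty":1,"rz":-0.092},{"tx":0.43,"ty":1},{"tx":0.43,"ty":1},{"tx":0.43,"ty":1},{"tx":0.43,"ty":1},{"tx":0.43,"ty":1},{"tx":0.43,"ty":1},{"tx":0.43,"ty":1},{"tx":0.43,"ty":1},{"tx":0.43,"ty":1},{"tx":0.43,"ty":1}]' 0.3 40
python3 -m jog '[{"tx":0.43,"ty":1},{"tx":0.43,"ty":1},{"tx":0.43,"ty":1},{"tx":0.43,"ty":1},{"tx":0.43,"ty":1},{"tx":0.43,"ty":1},{"tx":0.43,"ty":1},{"tx":0.43,"ty":1},{"tx":0.43,"ty":1},{"tx":0.43,"ty":1},{"tx":0.43,"ty":1},{"tx":0.43,"ty":1},{"tx":0.43,"ty":1},{"tx":0.43,"ty":1},{"tx":0.43,"ty":1},{"tx":0.43,"ty":1},{"tx":0.43,"ty":1},{"tx":0.43,"ty":1},{"tx":0.43,"ty":1},{"tx":0.43,"ty":1}]'
```

```text
$[0]: bad value
$[0]: bad value
```

```bash
python3 -m jog '[{"tx":0.43,"ty":0.99,"tz":0,"rx":0,"ry":0,"rz":-0.092}]' 0.3 40; python3 -m jog --help | head -20
```

```text
clock: 0.22
tool_pos: [171.8, -635.3, 252.4]
eef_rot: [-0.001, 0.993, 0.115, -0.0]
force: [0.1, -0.1, 0.2]
width: 70.0
grip_force: 0.0invalid input: not JSON, or not a number
```

```bash
python3 -m jog '[{"tx":0.43,"ty":1,"tz":0,"rx":0,"ry":0,"rz":-0.092},{"tx":0.43,"ty":1,"tz":0,"rx":0,"ry":0,"rz":-0.092},{"tx":0.43,"ty":1,"tz":0,"rx":0,"ry":0,"rz":-0.092},{"tx":0.43,"ty":1,"tz":0,"rx":0,"ry":0,"rz":-0.092},{"tx":0.43,"ty":1,"tz":0,"rx":0,"ry":0,"rz":-0.092},{"tx":0.43,"ty":1,"tz":0,"rx":0,"ry":0,"rz":-0.092},{"tx":0.43,"ty":1,"tz":0,"rx":0,"ry":0,"rz":-0.092},{"tx":0.43,"ty":1,"tz":0,"rx":0,"ry":0,"rz":-0.092},{"tx":0.43,"ty":1,"tz":0,"rx":0,"ry":0,"rz":-0.092},{"tx":0.43,"ty":1,"tz":0,"rx":0,"ry":0,"rz":0},{"tx":0.43,"ty":1,"tz":0,"rx":0,"ry":0,"rz":0},{"tx":0.43,"ty":1,"tz":0,"rx":0,"ry":0,"rz":0},{"tx":0.43,"ty":1,"tz":0,"rx":0,"ry":0,"rz":0},{"tx":0.43,"ty":1,"tz":0,"rx":0,"ry":0,"rz":0},{"tx":0.43,"ty":1,"tz":0,"rx":0,"ry":0,"rz":0},{"tx":0.43,"ty":1,"tz":0,"rx":0,"ry":0,"rz":0},{"tx":0.43,"ty":1,"tz":0,"rx":0,"ry":0,"rz":0},{"tx":0.43,"ty":1,"tz":0,"rx":0,"ry":0,"rz":0},{"tx":0.43,"ty":1,"tz":0,"rx":0,"ry":0,"rz":0},{"tx":0.43,"ty":1,"tz":0,"rx":0,"ry":0,"rz":0}]' 0.3 40
python3 -m jog '[{"tx":0.43,"ty":1,"tz":0,"rx":0,"ry":0,"rz":0},{"tx":0.43,"ty":1,"tz":0,"rx":0,"ry":0,"rz":0},{"tx":0.43,"ty":1,"tz":0,"rx":0,"ry":0,"rz":0},{"tx":0.43,"ty":1,"tz":0,"rx":0,"ry":0,"rz":0},{"tx":0.43,"ty":1,"tz":0,"rx":0,"ry":0,"rz":0},{"tx":0.43,"ty":1,"tz":0,"rx":0,"ry":0,"rz":0},{"tx":0.43,"ty":1,"tz":0,"rx":0,"ry":0,"rz":0},{"tx":0.43,"ty":1,"tz":0,"rx":0,"ry":0,"rz":0},{"tx":0.43,"ty":1,"tz":0,"rx":0,"ry":0,"rz":0},{"tx":0.43,"ty":1,"tz":0,"rx":0,"ry":0,"rz":0},{"tx":0.43,"ty":1,"tz":0,"rx":0,"ry":0,"rz":0},{"tx":0.43,"ty":1,"tz":0,"rx":0,"ry":0,"rz":0},{"tx":0.43,"ty":1,"tz":0,"rx":0,"ry":0,"rz":0},{"tx":0.43,"ty":1,"tz":0,"rx":0,"ry":0,"rz":0},{"tx":0.43,"ty":1,"tz":0,"rx":0,"ry":0,"rz":0},{"tx":0.43,"ty":1,"tz":0,"rx":0,"ry":0,"rz":0},{"tx":0.43,"ty":1,"tz":0,"rx":0,"ry":0,"rz":0},{"tx":0.43,"ty":1,"tz":0,"rx":0,"ry":0,"rz":0},{"tx":0.43,"ty":1,"tz":0,"rx":0,"ry":0,"rz":0},{"tx":0.43,"ty":1,"tz":0,"rx":0,"ry":0,"rz":0}]'
```

```text
clock: 2.72
tool_pos: [344.4, -233.8, 253.3]
eef_rot: [0.0, 0.999, 0.053, 0.0]
force: [0.4, -0.2, -0.5]
width: 59.8
grip_force: 0.0
clock: 5.22
tool_pos: [516.6, 166.2, 253.3]
eef_rot: [0.0, 0.999, 0.053, 0.0]
force: [0.4, 0.3, 0.3]
width: 60.1
grip_force: 0.0
```

```bash
python3 -m jog '[{"tx":0.43,"ty":0.96,"tz":0,"rx":0,"ry":0,"rz":0},{"tx":0.43,"ty":0.96,"tz":0,"rx":0,"ry":0,"rz":0},{"tx":0.43,"ty":0.96,"tz":0,"rx":0,"ry":0,"rz":0},{"tx":0.43,"ty":0.96,"tz":0,"rx":0,"ry":0,"rz":0},{"tx":0.43,"ty":0.96,"tz":0,"rx":0,"ry":0,"rz":0},{"tx":0,"ty":0,"tz":-1,"rx":0,"ry":0,"rz":0},{"tx":0,"ty":0,"tz":-1,"rx":0,"ry":0,"rz":0},{"tx":0,"ty":0,"tz":-1,"rx":0,"ry":0,"rz":0},{"tx":0,"ty":0,"tz":-1,"rx":0,"ry":0,"rz":0},{"tx":0,"ty":0,"tz":-1,"rx":0,"ry":0,"rz":0},{"tx":0,"ty":0,"tz":-1,"rx":0,"ry":0,"rz":0}]'
python3 - <<'E'
from h import *
S=manip.capture("scene");T=manip.capture("top")
print(proj("scene",[[559.8,262,100],[559.8,262,111]]),proj("top",[559.8,262,111]))
o=np.zeros((480,800,3),np.uint8)
o[:,:400]=cv2.resize(S[170:290,270:370],None,fx=4,fy=4);o[:,400:]=cv2.resize(T[140:260,100:200],None,fx=4,fy=4)
cv2.imwrite("pics/near1.png",o)
E
```

```text
clock: 6.6
tool_pos: [559.2, 260.8, 132.0]
eef_rot: [0.0, 0.999, 0.053, 0.0]
force: [-0.6, 0.3, 0.6]
width: 59.7
grip_force: 0.0
[[321.38706837 239.22633026]
 [322.2488681  236.48375062]] [[152.11419637 196.50295867]]
```

View pics/near1.png

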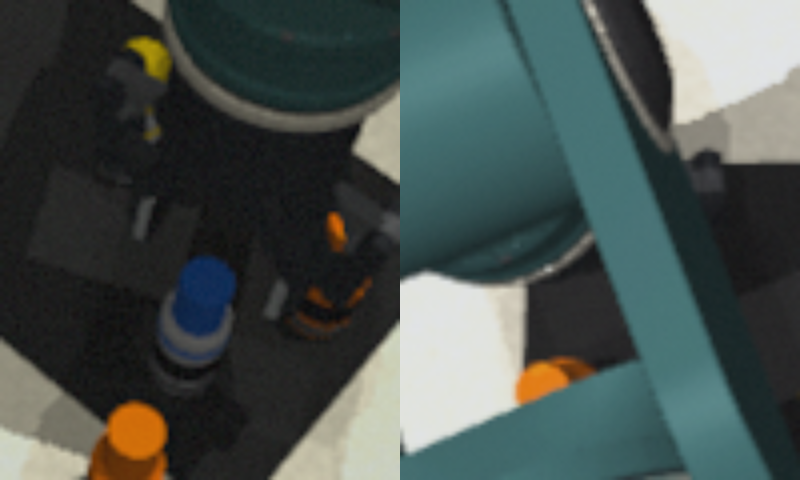

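The scene crop shows the two pads at (143,220) and (275,300), straddling the blue cap at (207,275); the top view is hidden by the arm. I'll descend and grip.

```bash
python3 -m jog '[{"tx":0,"ty":0,"tz":-1,"rx":0,"ry":0,"rz":0},{"tx":0,"ty":0,"tz":-0.7,"rx":0,"ry":0,"rz":0},{"tx":0,"ty":0,"tz":-0.5,"rx":0,"ry":0,"rz":0},{"tx":0,"ty":0,"tz":0,"rx":0,"ry":0,"rz":0}]'
python3 -m jog '[{"tx":0,"ty":0,"tz":0,"rx":0,"ry":0,"rz":0},{"tx":0,"ty":0,"tz":0,"rx":0,"ry":0,"rz":0},{"tx":0,"ty":0,"tz":0,"rx":0,"ry":0,"rz":0},{"tx":0,"ty":0,"tz":0,"rx":0,"ry":0,"rz":0},{"tx":0,"ty":0,"tz":0,"rx":0,"ry":0,"rz":0},{"tx":0,"ty":0,"tz":0,"rx":0,"ry":0,"rz":0}]' 1 50
python3 -m jog '[{"tx":0,"ty":0,"tz":0.5,"rx":0,"ry":0,"rz":0},{"tx":0,"ty":0,"tz":1,"rx":0,"ry":0,"rz":0},{"tx":0,"ty":0,"tz":1,"rx":0,"ry":0,"rz":0},{"tx":0,"ty":0,"tz":1,"rx":0,"ry":0,"rz":0},{"tx":0,"ty":0,"tz":1,"rx":0,"ry":0,"rz":0},{"tx":0,"ty":0,"tz":1,"rx":0,"ry":0,"rz":0},{"tx":0,"ty":0,"tz":1,"rx":0,"ry":0,"rz":0}]'
```

```text
clock: 7.2
tool_pos: [558.9, 260.8, 88.4]
eef_rot: [0.0, 0.999, 0.053, -0.001]
force: [0.5, 0.5, -0.4]
width: 59.2
grip_force: 0.0
clock: 7.95
tool_pos: [559.5, 261.1, 90.1]
eef_rot: [-0.0, 0.999, 0.053, 0.001]
force: [-0.7, -0.3, 6.6]
width: 24.7
grip_force: 49.0
clock: 8.82
tool_pos: [559.2, 260.9, 220.7]
eef_rot: [-0.0, 0.999, 0.053, 0.0]
force: [1.6, -0.3, -3.5]
width: 24.7
grip_force: 49.2
```

```bash
python3 -m jog '[{"tx":0.12,"ty":-0.5,"tz":0,"rx":0,"ry":0,"rz":0},{"tx":0.12,"ty":-1,"tz":0,"rx":0,"ry":0,"rz":0},{"tx":0.12,"ty":-1,"tz":0,"rx":0.0265,"ry":-0.248,"rz":0},{"tx":0.12,"ty":-1,"tz":0,"rx":0.0265,"ry":-0.248,"rz":0},{"tx":0.12,"ty":-1,"tz":0,"rx":0.0265,"ry":-0.248,"rz":0},{"tx":0.12,"ty":-1,"tz":0,"rx":0.0265,"ry":-0.248,"rz":0},{"tx":0.12,"ty":-1,"tz":0,"rx":0.0265,"ry":-0.248,"rz":0},{"tx":0.12,"ty":-1,"tz":0,"rx":0.0265,"ry":-0.248,"rz":0},{"tx":0.12,"ty":-1,"tz":0,"rx":0.0265,"ry":-0.248,"rz":0},{"tx":0.12,"ty":-1,"tz":0,"rx":0.0265,"ry":-0.248,"rz":0},{"tx":0.12,"ty":-1,"tz":0,"rx":0.0265,"ry":-0.248,"rz":0},{"tx":0.12,"ty":-1,"tz":0,"rx":0.0265,"ry":-0.248,"rz":0},{"tx":0.12,"ty":-1,"tz":0,"rx":0.0265,"ry":-0.248,"rz":0},{"tx":0.12,"ty":-1,"tz":0,"rx":0.0265,"ry":-0.248,"rz":0},{"tx":0.12,"ty":-1,"tz":0,"rx":0.0265,"ry":-0.248,"rz":0},{"tx":0.12,"ty":-1,"tz":0,"rx":0.0265,"ry":-0.248,"rz":0},{"tx":0.12,"ty":-1,"tz":0,"rx":0,"ry":0,"rz":0},{"tx":0.12,"ty":-1,"tz":0,"rx":0,"ry":0,"rz":0},{"tx":0.12,"ty":-1,"tz":0,"rx":0,"ry":0,"rz":0},{"tx":0.12,"ty":-1,"tz":0,"rx":0,"ry":0,"rz":0}]'
python3 -m jog '[{"tx":0.12,"ty":-1,"tz":0,"rx":0,"ry":0,"rz":0},{"tx":0.12,"ty":-1,"tz":0,"rx":0,"ry":0,"rz":0},{"tx":0.12,"ty":-0.8,"tz":0,"rx":0,"ry":0,"rz":0},{"tx":0.05,"ty":-0.4,"tz":-0.7,"rx":0,"ry":0,"rz":0},{"tx":0,"ty":0,"tz":-1,"rx":0,"ry":0,"rz":0},{"tx":0,"ty":0,"tz":0,"rx":0,"ry":0,"rz":0}]'
cat > look.py <<'E'
import sys
from h import *
from scipy.spatial.transform import Rotation
st=manip.state();q=st["eef_rot"];R=Rotation.from_quat([q[1],q[2],q[3],q[0]]).as_matrix()
a=np.radians(6.1);h=np.array([np.cos(a),np.sin(a),0]);y=np.array([-np.sin(a),np.cos(a),0]);Z=np.array([0,0,1.])
L=np.array([.866*h+.5*Z,y,-.5*h+.866*Z]);seat=np.array([684.3,-187.3,42])
tz=R[:,2];foot=st["tool_pos"]+89.5*tz
print("clock",st["clock"],"tcp",st["tool_pos"].round(1),"foot in seat frame",(L@(foot-seat)).round(1),"axis",(L@-tz).round(3),"F",(L@st["force"]).round(1),st["width"].round(1),st["grip_force"].round(1))
if len(sys.argv)>1:
    S=manip.capture("scene");T=manip.capture("top");cap=st["tool_pos"]-10.5*tz
    print([proj(n,[foot,cap]).round(1).tolist() for n in("scene","top")])
    o=np.zeros((400,800,3),np.uint8)
    o[:,:400]=cv2.resize(S[95:195,80:180],None,fx=4,fy=4,interpolation=2);o[:,400:]=cv2.resize(T[90:190,330:430],None,fx=4,fy=4,interpolation=2)
    cv2.imwrite(f"pics/{sys.argv[1]}.png",o)
E
python3 look.py park1
```

```text
clock: 11.32
tool_pos: [606.8, -130.5, 219.3]
eef_rot: [-0.013, 0.964, 0.051, 0.259]
force: [-0.3, 0.7, -3.1]
width: 24.6
grip_force: 49.3
clock: 12.08
tool_pos: [614.4, -192.3, 182.0]
eef_rot: [-0.015, 0.965, 0.051, 0.257]
force: [-0.0, 0.7, -3.2]
width: 24.2
grip_force: 49.4Traceback (most recent call last):
  File "look.py", line 8, in <module>
    print("clock",st["clock"],"tcp",st["tool_pos"].round(1),"foot in seat frame",(L@(foot-seat)).round(1),"axis",(L@-tz).round(3),"F",(L@st["force"]).round(1),st["width"].round(1),st["grip_force"].round(1))
                                                                                                                                                               ^^^^^^^^^^^^^^^^^
AttributeError: 'float' object has no attribute 'round'
```

```bash
sed -i 's/,st\["width"\].round(1),st\["grip_force"\].round(1)/,st["width"],st["grip_force"]/' look.py; python3 look.py park1
```

```text
clock 12.075 tcp [ 614.4 -192.3  182. ] foot in seat frame [ 9.1  2.7 66.7] axis [ 0.003 -0.002  1.   ] F [-1.6  0.7 -2.8] 24.160542346037627 49.41217660903931
[[[127.7, 143.7], [134.2, 100.7]], [[389.1, 141.7], [408.2, 156.9]]]
```

View pics/park1.png

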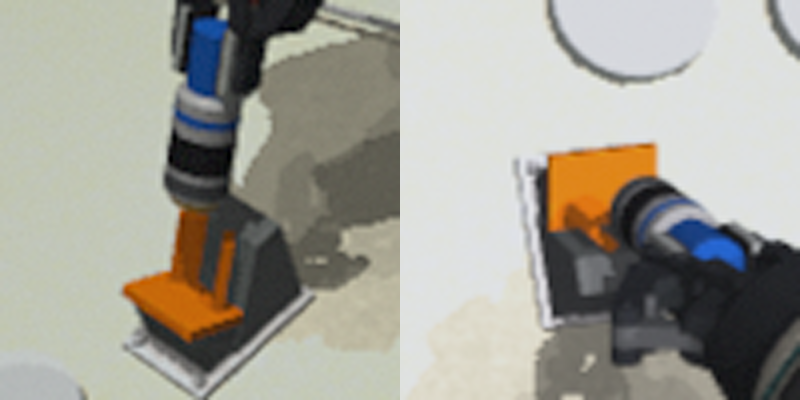

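The scene crop shows the objective in line with the groove and above it (foot at 190,195; walls at 185 and 222). I'll slide it down along the groove.

```bash
python3 -m jog '[{"tx":0.3,"ty":0.01,"tz":-0.52,"rx":0,"ry":0,"rz":0},{"tx":0.3,"ty":0.01,"tz":-0.52,"rx":0,"ry":0,"rz":0},{"tx":0.3,"ty":0.01,"tz":-0.52,"rx":0,"ry":0,"rz":0},{"tx":0.3,"ty":0.01,"tz":-0.52,"rx":0,"ry":0,"rz":0},{"tx":0.3,"ty":0.01,"tz":-0.52,"rx":0,"ry":0,"rz":0},{"tx":0,"ty":0,"tz":0,"rx":0,"ry":0,"rz":0}]'; python3 look.py park2
```

```text
clock: 12.92
tool_pos: [645.4, -191.8, 131.9]
eef_rot: [-0.014, 0.965, 0.052, 0.258]
force: [0.4, -0.3, -2.8]
width: 24.7
grip_force: 49.4
clock 12.925 tcp [ 645.4 -191.8  131.9] foot in seat frame [10.9 -0.3  8. ] axis [ 0.001 -0.001  1.   ] F [-1.1 -0.4 -2.6] 24.676049543570947 49.4122588634491
[[[122.6, 166.3], [128.6, 126.2]], [[381.2, 132.9], [398.1, 146.4]]]
```

View pics/park2.png

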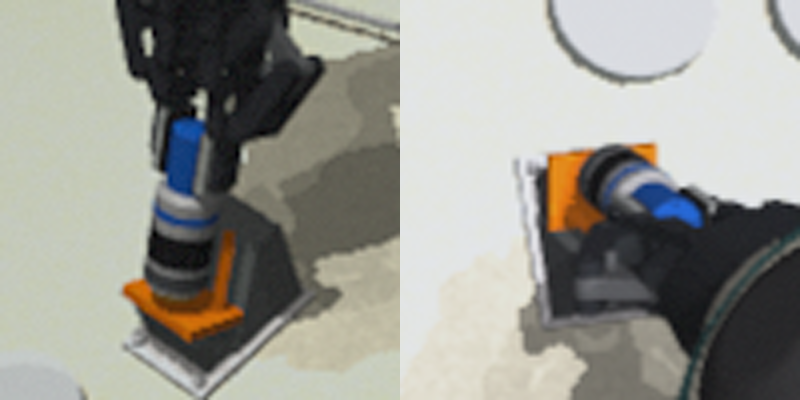

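The foot hangs just over the ledge, between the walls. I'll ease it into the groove and then down, watching the force.

```bash
python3 -m jog '[{"tx":-0.086,"ty":-0.009,"tz":-0.05,"rx":0,"ry":0,"rz":0},{"tx":-0.086,"ty":-0.009,"tz":-0.05,"rx":0,"ry":0,"rz":0},{"tx":-0.086,"ty":-0.009,"tz":-0.05,"rx":0,"ry":0,"rz":0},{"tx":-0.086,"ty":-0.009,"tz":-0.05,"rx":0,"ry":0,"rz":0},{"tx":0,"ty":0,"tz":0,"rx":0,"ry":0,"rz":0}]'; python3 look.py
python3 -m jog '[{"tx":0.05,"ty":0.005,"tz":-0.087,"rx":0,"ry":0,"rz":0},{"tx":0.05,"ty":0.005,"tz":-0.087,"rx":0,"ry":0,"rz":0},{"tx":0,"ty":0,"tz":0,"rx":0,"ry":0,"rz":0}]'; python3 look.py
```

```text
clock: 13.65
tool_pos: [638.4, -192.9, 129.4]
eef_rot: [-0.014, 0.965, 0.052, 0.259]
force: [-0.6, -0.7, -3.0]
width: 24.7
grip_force: 49.4
clock 13.65 tcp [ 638.4 -192.9  129.4] foot in seat frame [ 3.7 -0.7  9.3] axis [-0.  0.  1.] F [-2.  -0.6 -2.2] 24.732302599074373 49.412187337875366
clock: 14.02
tool_pos: [640.6, -192.6, 125.6]
eef_rot: [-0.014, 0.965, 0.052, 0.258]
force: [0.3, -0.6, -4.1]
width: 24.8
grip_force: 49.4
clock 14.025 tcp [ 640.6 -192.6  125.6] foot in seat frame [ 3.7 -0.6  4.9] axis [ 0. -0.  1.] F [-1.9 -0.7 -3.6] 24.78384781483693 49.4096964597702
```

```bash
for i in 1 2; do python3 -m jog '[{"tx":-0.086,"ty":-0.009,"tz":-0.05,"rx":0,"ry":0,"rz":0},{"tx":0,"ty":0,"tz":0,"rx":0,"ry":0,"rz":0}]' >/dev/null; python3 look.py; done
for i in 1 2; do python3 -m jog '[{"tx":0.05,"ty":0.005,"tz":-0.087,"rx":0,"ry":0,"rz":0},{"tx":0,"ty":0,"tz":0,"rx":0,"ry":0,"rz":0}]' >/dev/null; python3 look.py; done
```

```text
clock 14.275 tcp [ 639.2 -193.1  125.5] foot in seat frame [ 2.5 -1.1  5.5] axis [-0.002  0.001  1.   ] F [ 2.2 -2.1 -5.2] 24.912703262704984 49.25028204917908
clock 14.525 tcp [ 638.  -193.5  125.3] foot in seat frame [ 1.6 -1.4  6. ] axis [-0.004  0.002  1.   ] F [ 6.  -3.4 -6.3] 24.16276582541435 49.30299460887909
clock 14.775 tcp [ 639.1 -193.5  123.9] foot in seat frame [ 1.8 -1.6  4.3] axis [-0.004  0.002  1.   ] F [ 5.5 -3.7  0.4] 24.714821156268513 50.18043100833893
clock 15.025 tcp [ 640.1 -193.4  122.2] foot in seat frame [ 1.8 -1.5  2.3] axis [-0.004  0.002  1.   ] F [ 6.4 -3.8  1.7] 24.80210641976534 50.171865820884705
```

```bash
python3 -m jog '[{"tx":0.01,"ty":-0.09,"tz":0,"rx":0,"ry":0,"rz":0},{"tx":0,"ty":0,"tz":0,"rx":0,"ry":0,"rz":0}]' >/dev/null; python3 look.py
for i in 1 2 3; do python3 -m jog '[{"tx":0.05,"ty":0.005,"tz":-0.087,"rx":0,"ry":0,"rz":0},{"tx":0,"ty":0,"tz":0,"rx":0,"ry":0,"rz":0}]' >/dev/null; python3 look.py; done
```

```text
clock 15.275 tcp [ 640.2 -194.   122.1] foot in seat frame [ 1.8 -1.9  2.2] axis [-0.003 -0.001  1.   ] F [6.5 7.2 4.6] 24.613343331205517 50.654430985450745
clock 15.525 tcp [ 641.2 -193.9  120.3] foot in seat frame [ 1.7 -1.9  0. ] axis [-0.003 -0.     1.   ] F [7.4 6.8 1.8] 24.468623647545805 50.492005348205566
clock 15.775 tcp [ 642.3 -194.   119.6] foot in seat frame [ 2.3 -2.1 -1.1] axis [-0.004 -0.     1.   ] F [ 5.   8.  15.8] 24.698106637180363 52.01627254486084
clock 16.025 tcp [ 643.5 -194.6  119.7] foot in seat frame [ 3.5 -3.1 -1.5] axis [-0.005  0.002  1.   ] F [-1.6  7.6 39.1] 24.341269040141768 55.45969605445862
```

The ledge and walls are both felt. I'll relieve the push, check by eye, then release.

```bash
python3 -m jog '[{"tx":-0.06,"ty":0.035,"tz":0.105,"rx":0,"ry":0,"rz":0},{"tx":-0.03,"ty":0,"tz":0,"rx":0,"ry":0,"rz":0},{"tx":0,"ty":0,"tz":0,"rx":0,"ry":0,"rz":0}]' >/dev/null; python3 look.py park3
```

```text
clock 16.4 tcp [ 641.6 -193.9  119.3] foot in seat frame [ 1.7 -2.2 -1. ] axis [-0.004  0.002  1.   ] F [8.4 0.1 2.4] 24.48842084579785 50.99355697631836
[[[124.6, 168.2], [131.0, 128.8]], [[380.8, 136.1], [397.3, 150.0]]]
```

View pics/park3.png

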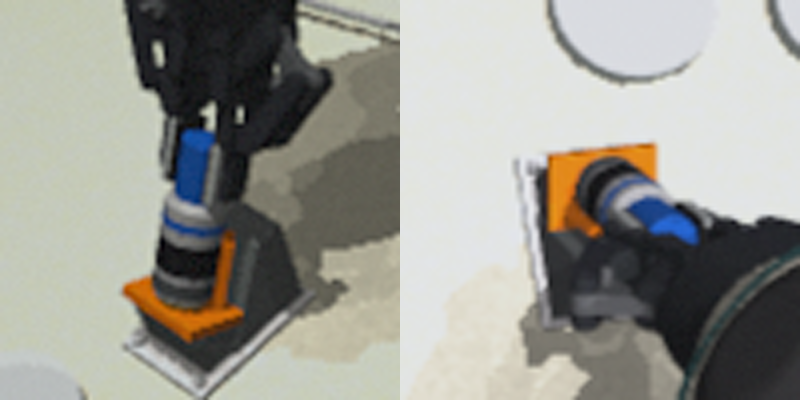

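It is seated on the ledge between the walls, with balanced forces. Release and withdraw along the axis.

```bash
python3 -m jog '[{"tx":0,"ty":0,"tz":0,"rx":0,"ry":0,"rz":0},{"tx":0,"ty":0,"tz":0,"rx":0,"ry":0,"rz":0},{"tx":0,"ty":0,"tz":0,"rx":0,"ry":0,"rz":0},{"tx":0,"ty":0,"tz":0,"rx":0,"ry":0,"rz":0},{"tx":0,"ty":0,"tz":0,"rx":0,"ry":0,"rz":0}]' 0.35 
python3 -m jog '[{"tx":-0.25,"ty":-0.026,"tz":0.433,"rx":0,"ry":0,"rz":0},{"tx":-0.5,"ty":-0.053,"tz":0.866,"rx":0,"ry":0,"rz":0},{"tx":-0.5,"ty":-0.053,"tz":0.866,"rx":0,"ry":0,"rz":0},{"tx":-0.5,"ty":-0.053,"tz":0.866,"rx":0,"ry":0,"rz":0},{"tx":-0.5,"ty":-0.053,"tz":0.866,"rx":0,"ry":0,"rz":0},{"tx":-0.5,"ty":-0.053,"tz":0.866,"rx":0,"ry":0,"rz":0},{"tx":-0.5,"ty":-0.053,"tz":0.866,"rx":0,"ry":0,"rz":0},{"tx":0,"ty":0,"tz":0,"rx":0,"ry":0,"rz":0}]'
python3 look.py park4; python3 - <<'E'
from h import *
S=manip.capture("scene")
for c in("red","yellow","blue"):print(c,blobs(S,c))
E
```

```text
clock: 17.12
tool_pos: [640.4, -193.6, 117.1]
eef_rot: [-0.014, 0.965, 0.052, 0.258]
force: [1.2, 0.3, 0.8]
width: 55.5
grip_force: 0.0
clock: 18.12
tool_pos: [575.3, -200.8, 231.8]
eef_rot: [-0.013, 0.964, 0.051, 0.26]
force: [0.0, 0.7, 0.2]
width: 55.3
grip_force: 0.0
clock 18.125 tcp [ 575.3 -200.8  231.8] foot in seat frame [  0.   -2.  129.8] axis [-0.002  0.002  1.   ] F [0.2 0.7 0.1] 55.2862850276496 0.0
[[[133.5, 115.6], [140.8, 69.7]], [[403.1, 155.5], [425.1, 174.0]]]
red [([132.1, 87.6], [117, 80, 31, 16, 241]), ([242.3, 163.0], [237, 159, 12, 9, 95])]
yellow [([305.1, 188.1], [299, 179, 14, 20, 207]), ([303.6, 202.8], [297, 201, 14, 4, 16])]
blue [([129.4, 136.3], [124, 128, 13, 18, 173])]
```

View pics/park4.png

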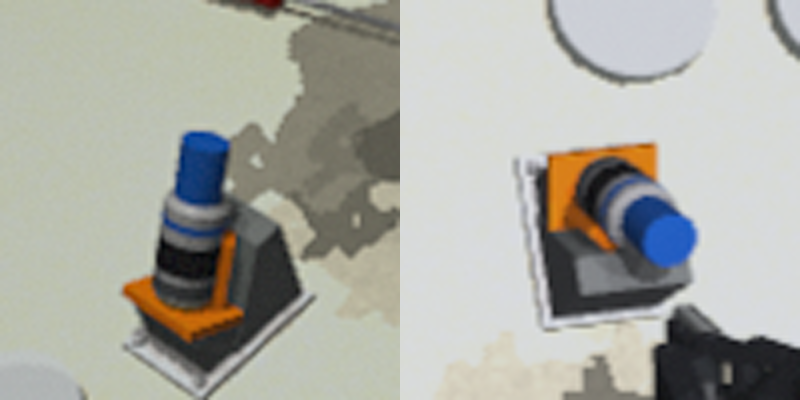

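The objective lies in the groove with its cap up (scene crop 203,150), the gripper is clear of it, and the red and yellow caps are where they were. Handing in.

```bash
python3 -c "
from plant import manip
print(manip.close_job())"
```

```text
the job is handed in; nothing more can be done
None
```

The blue objective was laid into the groove while held, thread on the ledge and cap up, then released; red and yellow were not moved, and the job was handed in at about 18 s (no verdict was returned).

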